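# Clamp a painted panel in the glue press until its force tab pops out

### The arm

A 6-joint arm with a two-finger parallel gripper is mounted at the origin on the work surface. World frame = base frame: x ahead of the robot, y to its left, z up, the work surface at z = 0. Lengths are in m, angles in rad, forces in N, time in s.
With the tool pointing down it reaches from about 0.35 to 0.775 m from the base axis. Payload 7.3 kg.
Tool frame: the origin (TCP) lies at the very end of the fingers, on their centre line; the grasp point (between the pads) lies 19 mm behind it; z points along the fingers, y is the line along which they close (so a half turn about z gives the same grasp; the last joint's range is limited). The gripper opens to 92 mm and grips with 3 to 60 N. Pads are 19 mm wide; open, the fingers measure 130 mm over their backs; the gripper's body (75 mm by 190 mm) begins 47 mm behind the grasp point.
Start: joints at [1.139, 0.342, 1.524, -0, 1.275, -0.146], TCP at [0.148, 0.504, 0.227] pointing down, gripper open.
Joint ranges: [-2.53, 2.53], [-0.77, 2.02], [0.04, 2.7], [-1, 4.14], [0.28, 2.66], [-3.11, 3.11]. Speed limits (rad/s): [2.57, 2.57, 3.14, 3.14, 3.14, 3.14].

### API

Orientations are given as [roll, pitch, yaw] about the fixed x, y, z axes, in that order (R = Rz(yaw) Ry(pitch) Rx(roll)).
In Python, from cell import robot gives the robot as it stands.
- The arm moves only by the tool apply_moves, never from a script. Its argument "motion" is text: rows parted by semicolons, each of 7 numbers parted by spaces: the opening in per cent of the stroke, from 0 (shut) to 100 (fully open), then the shift along the tool's x, y, z in cm, then the turn, a rotation vector about the tool's x, y, z in rad. A call has 1 to 20 rows; each row shifts and turns the commanded pose from where the row before left it, along the tool's axes as they then stand; what a row does not reach is not made up. A row lasts 1/8 s, in which the tool goes at most 62.5 mm and 10.7 degrees, less where a joint would pass 70% of its speed; a pose out of reach is approached as far as the arm can. A call with a gripper value outside its range is refused whole. The fingers move at their own pace and stop on an object; "force" is the grip in N (left out, the last holds). Time passes only in rows, so rows that do not move let the fingers close. It gives the time, the measured TCP pose, the force, the opening and the grip force at its end, in the units of the state.
- robot.observe(): the state, without advancing time (a new reading comes with each control period).
- robot.read_camera(name): name is "side" or "top" or "wrist"; returns a dict with "img" (384x512x3 uint8, red, green, blue), "fovy" (degrees; the focal length in pixels is half the picture's height over the tangent of half this angle, whatever the lens; pixels are square), "cx", "cy" (the principal point, pixels), "k1" (the pictures are not rectified: a ray, as slopes to the right and down, at radius r is drawn at 1 + k1 r^2 times it, then the intrinsics apply), "R" (3x3) and "t" (3): a world point X has camera coordinates R X + t; the wrist camera has in their place "hand_eye" (4x4, takes a point from camera to tool coordinates, whose origin is the TCP and whose axes are the flange's). Camera axes: x right, y down, z forward; pixel columns grow to the right and rows downward; lengths in m; the calibration is good to about 2 mm. A picture is of the moment at which its call begins: read the wrist's pose just before it. There is no depth.
- robot.hand_in(): hands the job in; it is judged then, once.
Trained networks look in a picture, given as the dict that the camera call returned (one of the last four; its "shot" number tells which), for a name from the list of things; names that differ only in an ending like _2 or _b are one class to them, and where a whole thing is asked for, a point or a joint stands for the part that bears it (a point fixed in the world has none). Each returns a list of dicts, best first, with "score" (0 to 1); they miss things now and then, are a little off and sometimes report something else, mostly with a low value. They report only what shows in the picture. A call takes as long as a camera call.
- robot.search_frame(target, picture): "centre" ([x, y, z] in m, in world coordinates, good to about 4 mm: the middle of the surface that is visible of it).
- robot.trace(target, picture): "pixels" (384x512 bool, what is visible of it).
The state is a dict: "time": time; "qpos": joint angles; "qvel": joint speeds; "joint_efforts": joint torques, N m; "tool_pos": TCP position; "tool_rot": TCP orientation; "contact_force": force on the tool from outside, world axes, zero at the start; "torque": the same for the moment, N m; "opening": finger opening in m; "grip_force": force on a finger pad.
Only numpy, scipy, OpenCV 4.12 (cv2) and the standard library are available. Lean on these libraries where they do the work, as an engineer would, in place of code of your own. Each camera call takes 0.05 s, during which the arm holds its last target. There are 200 camera calls.

### The job

Clamp the painted panel in the blue glue press: first flip the red pawl lever all the way over from its red side to its green side so that the wheel may tighten, then push the wheel's spokes round clockwise, seen from above, only until the orange tab pops out of the base. Stop at once when it pops, for more than a sixth of a turn beyond that crushes the panel. Leave the lever on green, the panel under the foot and the paint bottle, jar and mug standing where they are.

Things in the scene. Friction and masses are not known exactly. Their poses are not given: they have to be found in the camera images.
- press: Blue bench press, fixed. Origin: centre of the underside of its base, on the vertical screw axis. Base 200 (x) x 250 (y) x 45 mm high; steel columns at y = +-105 mm carry a blue cross-beam along y, 54 mm wide, z 125 to 145 mm. On top turns the wheel; at its +y side is the red pawl lever. A turn of the wheel lowers the dark steel foot (diameter 64 mm, under the beam) by 12 mm.
- press_axis (a point): Point on the screw axis at the height of the spokes' centre lines, 178 mm above the table; axes as the press. Free space under the spokes from 40 mm radius out: down to the lever's arm (156 mm above the table) at +y, to the beam (145 mm) elsewhere. The ratchet teeth under the spokes reach 36 mm radius, 157 mm up; the hub has diameter 44 mm and its domed top is 202 mm up.
- wheel (a joint): Turn w of the capstan wheel, rad, growing clockwise from above (tightening). Stiff (0.25 to 0.35 N m), stays where left. It starts at 0 to 0.8; with the lever on red the pawl stops it at about 1. The foot meets the panel at about 2.1; the tab pops at about 3.9 to 4.1; the panel is crushed 1.1 rad later.
- spoke_ball (a point): Centre of the black ball (diameter 22 mm) on one of the four round steel spokes (diameter 14 mm, level, at right angles), 85 mm from the axis, 178 mm above the table. At wheel = w this spoke points along the press's +x turned clockwise by w, seen from above; the others stand 90, 180 and 270 degrees from it.
- pawl (a joint): Angle of the red pawl lever, rad: 0 = red side (end stop, wheel cannot tighten), 0.8 = green side (end stop, wheel can tighten). Vertical pivot 60 mm to +y of the screw axis in the press frame. Grows clockwise from above: the knob goes from -x to +x of the press. Takes about 0.12 N m (2 N at the knob), stays where left. The plate below it (top 144 mm up) is painted red at -x, green at +x.
- pawl_knob (a point): Centre of the top of the upright red knob (diameter 18 mm, 148 to 194 mm above the table) at the lever's end, 78 mm from its pivot. At pawl = 0 the direction from pivot to knob is 0.4 rad from the press's +y towards -x, at 0.8 it is 0.4 rad towards +x.
- tab (a joint): How far the orange tab (44 mm wide, 8 mm thick, 26 to 34 mm above the table) stands out of the middle of the base's +x face, in m: 0 flush, 0.022 popped out. It snaps out by itself, at once, when the clamping force is reached, and then stays out.
- platen (a joint): How far the sprung aluminium plate (150 x 140 mm) under the panel is pressed down, in m; it shows the clamping force. 0 free; the tab snaps out at about 0.0037 (29 N); the panel is crushed above 0.0059. A radian of the wheel adds about 0.0019 once the foot is on the panel.
- panel: Painted wooden panel, dark blue with bright strokes, 142 x 127 x 18 mm, lying loose on the plate under the foot, its top 83 mm above the table. Origin: centre of its underside.
- white_paint: Bystander: white paint bottle with a black label, diameter 60, 130 mm high. Origin: centre of its foot.
- green_paint: Bystander: green paint jar, diameter 64, 110 mm high. Origin: centre of its foot.
- brush_mug: Bystander: white mug without handle, diameter 80, 85 mm high. Origin: centre of its foot.

How it is judged:
On the way, in this order (a step that is already met when the one before it is completed fails the run):
1. the pawl lever is flipped to its green side while the tab is still in (value of joint pawl above 0.65 rad and value of joint tab below 0.004 m), for 0.1 s.
2. the wheel has been tightened and the tab has popped out (value of joint tab above 0.015 m and value of joint wheel above 3.5 rad), for 0.1 s.
At the end, for the whole second after the job is handed in: The orange tab stands out 15 mm or more, the plate is held 3 to 5.9 mm down by the resting wheel (beyond 3.5 rad), the panel has moved under 20 mm, the pawl lever is on green (over 0.6 rad), and bottle, jar and mug stand within 30 mm of their places (tilt under 0.2 rad) (all of step 2 and value of joint platen between 0.003 and 0.0059 m and value of joint pawl above 0.6 rad and velocity of joint wheel between -0.05 and 0.05 rad/s and distance of panel from where it was at the start of the episode below 0.02 m and distance of each of white_paint, green_paint, brush_mug from where it was at the start of the episode below 0.03 m and angle between each of white_paint, green_paint, brush_mug's own z axis and vertical below 0.2 rad); the robot touches nothing.
It fails at once if the panel is crushed: plate pressed down more than 5.9 mm (more than a sixth of a turn after the tab popped) (value of joint platen above 0.0059 m).
It fails at once if a bystander is knocked over or pushed more than 30 mm (distance of any of white_paint, green_paint, brush_mug from where it was at the start of the episode above 0.03 m or angle between any of white_paint, green_paint, brush_mug's own z axis and vertical above 0.5 rad).
It fails at once if the panel is shoved out of place by more than 20 mm (distance of panel from where it was at the start of the episode above 0.02 m).
It also fails if it takes over 64 s, if anything falls off the work surface, if the arm or the gripper's body presses on something with over 40 N, if the wrist force passes 120 N, or if a joint passes its speed limit or range.

## Working session

There is one attempt and no reset: what is moved stays moved. The work goes in short steps, Python scripts to look and compute and a tool call to move; the robot and the scene stay as the last step left them, time stands still between calls to the robot, and variables do not carry over. Pictures are saved under pics/ and viewed, at most 10 in all, crops included, and the job is handed in when it is done.

Besides the shell and the picture viewer there is one more tool, called after ">>>" as name(argument=value, ...), one argument or row to a line, values as JSON. apply_moves: Moves the arm, as the interface text tells. Its arguments: {"type":"object","properties":{"motion":{"type":"string"},"force":{"type":"number"}},"required":["motion"]}

```bash
mkdir -p pics
cat > h.py <<'E'
from cell import robot
import numpy as np, cv2
def save(p,n): cv2.imwrite('pics/'+n+'.png',cv2.cvtColor(p['img'],cv2.COLOR_RGB2BGR))
def proj(p,X):
    c=np.array(p['R'])@np.array(X)+np.array(p['t']); f=192/np.tan(np.radians(p['fovy'])/2)
    s=c[:2]/c[2]; s=s*(1+p['k1']*(s@s)); return s*f+[p['cx'],p['cy']]
def ray(p,u,z):
    f=192/np.tan(np.radians(p['fovy'])/2); d=(np.array(u)-[p['cx'],p['cy']])/f; s=d.copy()
    for _ in range(20): s=d/(1+p['k1']*(s@s))
    R=np.array(p['R']);t=np.array(p['t']); o=-R.T@t; v=R.T@np.array([s[0],s[1],1]); return o+v*(z-o[2])/v[2]
E
python3 - <<'E'
from h import *
o=robot.observe(); print({k:np.round(v,3) for k,v in o.items()})
for c in ['top','side']:
    p=robot.read_camera(c); save(p,c+'0')
    for n in ['press','spoke_ball','pawl_knob','tab','panel','white_paint','green_paint','brush_mug','wheel']:
        for r in robot.search_frame(n,p)[:2]: print(c,n,np.round(r['centre'],3),round(r['score'],2),np.round(proj(p,r['centre'])))
E
```

```text
{'time': np.float64(0.0), 'qpos': array([ 1.139,  0.343,  1.525, -0.   ,  1.275, -0.146]), 'qvel': array([ 0.001,  0.001, -0.   ,  0.001, -0.001, -0.001]), 'joint_efforts': array([-1.0000e-03, -4.3125e+01, -2.4422e+01,  7.2000e-02,  5.6000e-02,
       -0.0000e+00]), 'tool_pos': array([0.148, 0.503, 0.226]), 'tool_rot': array([-3.14 , -0.   ,  2.856]), 'contact_force': array([0.107, 0.312, 0.053]), 'torque': array([ 0.019, -0.018,  0.001]), 'grip_force': np.float64(0.0), 'opening': np.float64(0.092)}
top press [ 0.592 -0.02   0.143] 0.96 [286. 188.]
top spoke_ball [ 0.587 -0.04   0.181] 0.7 [295. 189.]
top pawl_knob [0.623 0.029 0.154] 0.68 [267. 176.]
top panel [ 0.576 -0.05   0.085] 0.75 [295. 196.]
top white_paint [ 0.422 -0.203  0.09 ] 0.76 [354. 253.]
top green_paint [ 0.564 -0.3    0.112] 0.89 [391. 199.]
top brush_mug [0.769 0.138 0.033] 0.76 [227. 131.]
top wheel [ 0.584 -0.044  0.183] 0.63 [297. 190.]
side press [0.584 0.026 0.064] 0.59 [264. 198.]
side spoke_ball [ 0.587 -0.026  0.182] 0.9 [266. 147.]
side pawl_knob [0.621 0.048 0.158] 0.68 [248. 174.]
side pawl_knob [0.754 0.15  0.056] 0.29 [185. 231.]
side tab [ 0.426 -0.195  0.07 ] 0.7 [330. 147.]
side panel [ 0.553 -0.008  0.08 ] 0.66 [278. 185.]
side white_paint [ 0.429 -0.192  0.069] 0.61 [328. 148.]
side green_paint [ 0.567 -0.288  0.09 ] 0.62 [282. 118.]
side brush_mug [0.754 0.148 0.059] 0.87 [184. 229.]
side wheel [ 0.587 -0.023  0.18 ] 0.72 [266. 149.]
```

Run:
```python
import cv2
a=cv2.imread('pics/top0.png')[100:290,170:430]; b=cv2.imread('pics/side0.png')[80:290,130:400]
a=cv2.resize(a,(780,570),interpolation=2);b=cv2.resize(b,(771,600),interpolation=2)
cv2.imwrite('pics/a.png',a);cv2.imwrite('pics/b.png',b)
```

```text
(no output)
```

View pics/a.png

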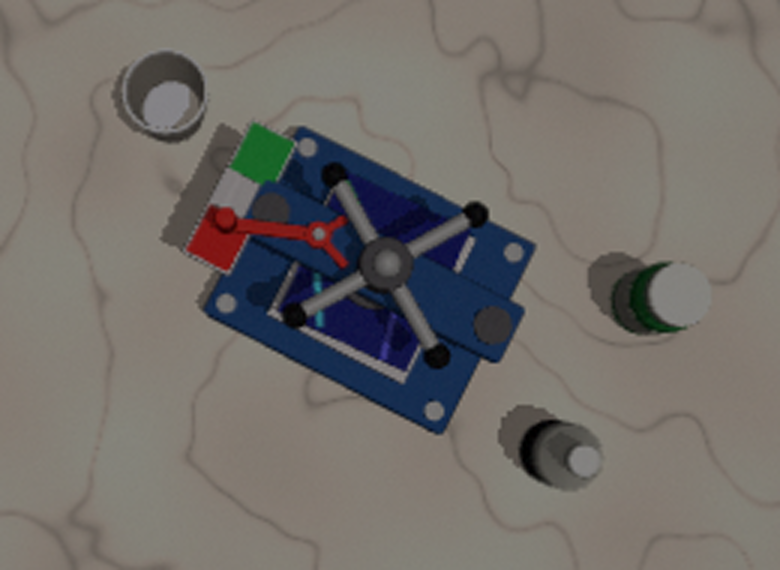

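View pics/b.png

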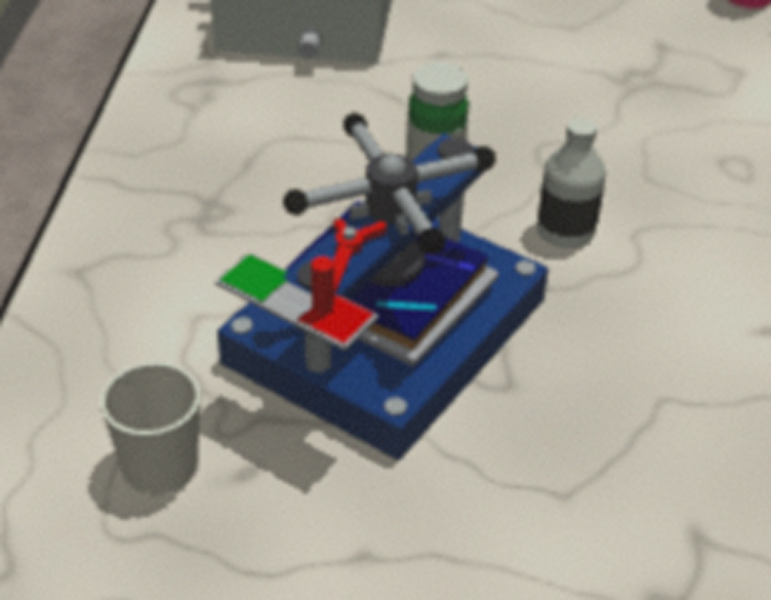

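```bash
cat >> h.py <<'E'
def press():
    import json; return json.load(open('press.json'))
E
python3 - <<'E'
from h import *
import json
p=robot.read_camera('top')
f=lambda u:np.array([170+u[0]/3,100+u[1]/3])
B=[ray(p,f(u),.178)[:2] for u in [(334,174),(476,213),(437,356),(294,315)]]
c=np.mean(B,0); print(np.round(B,3),c,[round(np.linalg.norm(b-c),4) for b in B])
print('hub',ray(p,f((386,257)),.202))
k=ray(p,f((226,214)),.194)[:2]; pv=ray(p,f((318,234)),.16)[:2]
col=ray(p,f((492,325)),.145)[:2],ray(p,f((272,207)),.145)[:2]; print('cols',col,np.mean(col,0))
bolts=[ray(p,f(u),.045)[:2] for u in [(307,148),(514,252),(434,411),(226,303)]]; print('bolts',np.mean(bolts,0))
d1=bolts[1]-bolts[0]; d2=bolts[2]-bolts[3]; y=-(d1+d2); yaw=np.arctan2(-y[0],y[1]); print('yaw',yaw,'col yaw',np.arctan2(-(col[1]-col[0])[0],(col[1]-col[0])[1]),'pv yaw',np.arctan2(-(pv-c)[0],(pv-c)[1]))
print('knob',k,'pv',pv,np.linalg.norm(pv-c),np.linalg.norm(k-pv))
for b in B: print('w',(yaw-np.arctan2(*(b-c)[::-1]))%(np.pi/2))
ex=np.array([np.cos(yaw),np.sin(yaw)]);ey=np.array([-ex[1],ex[0]])
o=(c+np.mean(col,0)+np.mean(bolts,0))/3
print('o',o,'expected knob',o+ey*.1318-ex*.0304)
json.dump(dict(o=o.tolist(),yaw=yaw),open('press.json','w'))
s=robot.observe(); R=cv2.Rodrigues
from scipy.spatial.transform import Rotation as Ro
T=Ro.from_euler('xyz',s['tool_rot']).as_matrix()
g=np.r_[o-.070*ex+.134*ey,.25]; print('T',T.round(3),'tool shift cm to start',T.T@(g-s['tool_pos'])*100,'yaw diff: tool y vs ey',np.arctan2(T[1,1],T[0,1]),np.arctan2(ey[1],ey[0]))
E
```

```text
[[ 0.664 -0.008]
 [ 0.631 -0.124]
 [ 0.513 -0.089]
 [ 0.548  0.027]] [ 0.5891575  -0.04836039] [np.float64(0.0855), np.float64(0.0862), np.float64(0.0859), np.float64(0.0859)]
hub [ 0.59267487 -0.04639953  0.202     ]
cols (array([ 0.53954916, -0.14117208]), array([0.64202394, 0.04352899])) [ 0.59078655 -0.04882155]
bolts [ 0.58855595 -0.04858596]
yaw -0.48574845793298804 col yaw -0.5065318515512117 pv yaw -0.4726322662696428
knob [0.62982759 0.08158103] pv [0.61670217 0.00551336] 0.06050693923586254 0.07719176049584561
w 0.5871407742830346
w 0.5833086780733854
w 0.5916291115959091
w 0.5875243574277285
o [ 0.5895    -0.0485893] expected knob [0.62415001 0.0821577 ]
T [[-0.959  0.282  0.   ]
 [ 0.282  0.959  0.   ]
 [-0.     0.    -1.   ]] tool shift cm to start [-53.73064472 -26.02153355  -2.325959  ] yaw diff: tool y vs ey 1.2850195991130389 1.0850478688619085
```

>>> apply_moves(
  motion="0 -4.48 -2.17 0 0 0 0;0 -4.48 -2.17 0 0 0 0;0 -4.48 -2.17 0 0 0 0;0 -4.48 -2.17 0 0 0 0;0 -4.48 -2.17 0 0 0 0;0 -4.48 -2.17 0 0 0 0;0 -4.48 -2.17 0 0 0 0;0 -4.48 -2.17 0 0 0 0;0 -4.48 -2.17 0 0 0 0;0 -4.48 -2.17 0 0 0 0;0 -4.48 -2.17 0 0 0 0;0 -4.45 -2.15 0 0 0 0;0 0 0 0 0 0 0.1;0 0 0 0 0 0 0.1;0 0 0 0 0 0 0",
  force=20,
)

```text
time: 2.92
tool_pos: [0.5902, 0.1025, 0.2265]
tool_rot: [-3.142, -0.0, 2.656]
contact_force: [-0.2, -0.3, 0.0]
opening: 0.0008
grip_force: 0.0
```

```bash
cat >> h.py <<'E'
from scipy.spatial.transform import Rotation as Ro
def pf(X):
    P=press();y=P['yaw'];d=np.array(X)[:2]-P['o'];return np.array([d@[np.cos(y),np.sin(y)],d@[-np.sin(y),np.cos(y)]])
def st():
    s=robot.observe(); T=Ro.from_euler('xyz',s['tool_rot']).as_matrix()
    print('t',round(float(s['time']),2),'press-frame tcp',pf(s['tool_pos']).round(4),'z',round(s['tool_pos'][2],4),'tooly rel ey',round(np.arctan2(T[1,1],T[0,1])-np.pi/2-press()['yaw'],3),'F',np.round(s['contact_force'],1),'Tq',np.round(s['torque'],2),'open',s['opening'],'q',np.round(s['qpos'],2))
E
python3 -c "
from h import *
st()
p=robot.read_camera('top');save(p,'t1')
for r in robot.search_frame('pawl_knob',p)[:2]: print(r,pf(r['centre']))
"
```

```text
t 2.92 press-frame tcp [-0.0699  0.1339] z 0.2265 tooly rel ey 0.001 F [-0.2 -0.3  0. ] Tq [-0.03 -0.02 -0.02] open 0.0007876845558543505 q [ 0.04  0.48  1.31  0.    1.35 -1.04]
{'centre': [0.6139, 0.0027, 0.1547], 'score': 0.67} [-0.00236791  0.05674809]
```

>>> apply_moves(
  motion="0 0 0 2.4 0 0 0;0 0 0 2.4 0 0 0;0 0 0 2.2 0 0 0;0 -1.0 0 0 0 0 0;0 -1.0 0 0 0 0 0;0 -1.0 0 0 0 0 0;0 -1.0 0 0 0 0 0;0 -1.0 0 0 0 0 0;0 -1.0 0 0 0 0 0;0 -1.0 0 0 0 0 0;0 -0.5 0 0 0 0 0;0 0 0 0 0 0 0;0 0 0 0 0 0 0",
)

```text
time: 4.65
tool_pos: [0.6567, 0.0676, 0.1568]
tool_rot: [3.141, 0.001, 2.656]
contact_force: [-0.3, -0.1, -1.0]
opening: 0.0002
grip_force: 0.0
```

```bash
python3 -c "
from h import *
st()
p=robot.read_camera('side');save(p,'s1')
cv2.imwrite('pics/s1c.png',cv2.resize(cv2.imread('pics/s1.png')[80:290,130:400],(771,600),interpolation=2))
"
```

```text
t 4.65 press-frame tcp [0.0051 0.1341] z 0.1568 tooly rel ey -0.0 F [-0.3 -0.1 -1. ] Tq [ 0.   -0.03 -0.02] open 0.0002455517443032446 q [-0.01  0.65  1.21  0.    1.28 -1.1 ]
```

View pics/s1c.png

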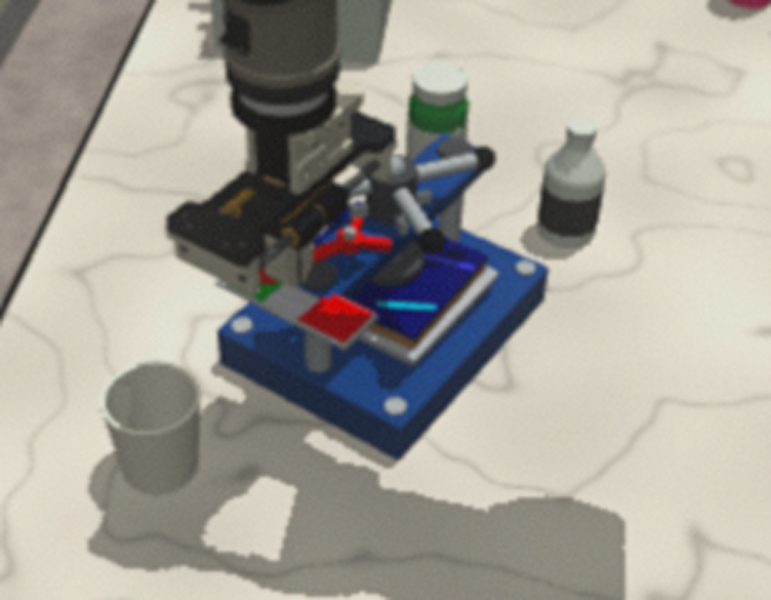

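The lever (crop ~(345,240)) has swung, with the fingers beyond the plate's middle; I'll push on gently toward the stop.

>>> apply_moves(
  motion="0 -0.3 0 0 0 0 0;0 -0.3 0 0 0 0 0;0 0 0 0 0 0 0;0 0 0 0 0 0 0",
)

```text
time: 5.2
tool_pos: [0.6602, 0.0655, 0.1567]
tool_rot: [-3.141, -0.004, 2.656]
contact_force: [-7.2, 1.7, 2.9]
opening: 0.0
grip_force: 3.7
```

>>> apply_moves(
  motion="0 -0.15 0 0 0 0 0;0 0 0 0 0 0 0",
)

```text
time: 5.45
tool_pos: [0.6603, 0.0655, 0.1566]
tool_rot: [-3.14, -0.007, 2.657]
contact_force: [-13.0, 4.0, 5.2]
opening: 0.0008
grip_force: 6.1
```

>>> apply_moves(
  motion="0 0.5 0 0 0 0 0;0 0.5 0 0 0 0 0;0 0 0 -3 0 0 0;0 0 0 -3 0 0 0;100 0 0 -3 0 0 0;100 0 -3.4 0 0 0 0;100 0 -3.4 0 0 0 0;100 0 -3.4 0 0 0 0;100 0 -3.2 0 0 0 0;100 0 0 0 0 0 -0.1;100 0 0 0 0 0 -0.1;100 0 0 0 0 0 0;100 0 0 0 0 0 0",
)

```text
time: 7.08
tool_pos: [0.5918, -0.0497, 0.2468]
tool_rot: [3.142, 0.0, 2.854]
contact_force: [-0.1, -0.0, 0.7]
opening: 0.0862
grip_force: 0.0
```

```bash
python3 -c "
from h import *
st()
p=robot.read_camera('top');save(p,'t2');print('cam',-np.array(p['R']).T@np.array(p['t']))
q=robot.read_camera('side');print('side',-np.array(q['R']).T@np.array(q['t']))
a=cv2.resize(cv2.imread('pics/t2.png')[100:290,170:430],(520,380),interpolation=2)
w=robot.read_camera('wrist');save(w,'w2')
b=cv2.imread('pics/w2.png'); save(q,'s2');c=cv2.imread('pics/s2.png')[100:240,180:330]; c=cv2.resize(c,(280,261))
o=np.zeros((600,800,3),np.uint8);o[:380,:520]=a;o[:261,520:]=c;o[390:582,:256]=cv2.resize(b,(256,192));cv2.imwrite('pics/c2.png',o)
"
```

```text
t 7.08 press-frame tcp [0.0025 0.0001] z 0.2468 tooly rel ey 0.198 F [-0.1 -0.   0.7] Tq [ 0.01  0.   -0.01] open 0.08621251595134946 q [-0.21  0.46  1.29  0.    1.39 -1.5 ]
cam [0.50029827 0.05847764 1.15334174]
side [0.51105352 0.81888611 0.84469773]
```

View pics/c2.png

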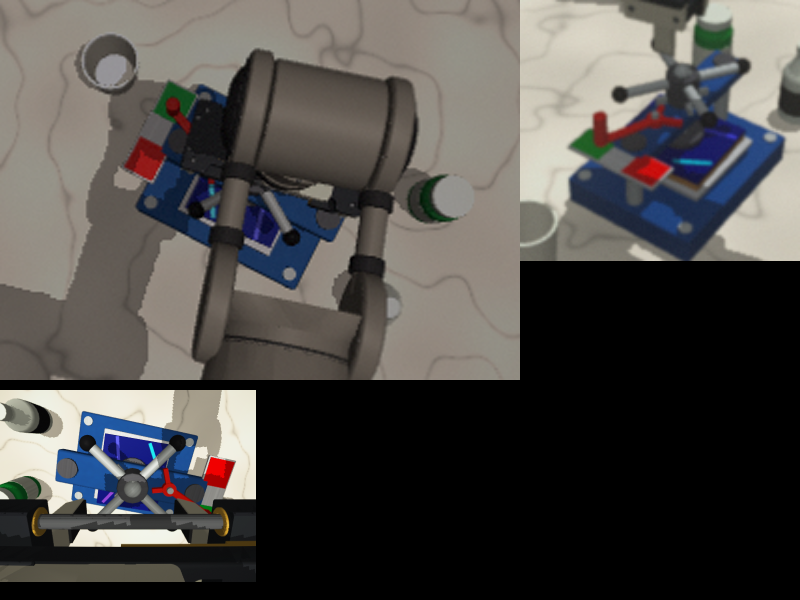

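The lever knob is on green and the open fingers straddle the hub, bisecting the spokes. Descend.

>>> apply_moves(
  motion="100 0.2 0 2.7 0 0 0;100 0 0 2.7 0 0 0;100 0 0 2.7 0 0 0;100 0 0 0 0 0 0;100 0 0 0 0 0 0.1;100 0 0 0 0 0 0.1;100 0 0 0 0 0 0.1;100 0 0 0 0 0 0.1;100 0 0 0 0 0 0.1;100 0 0 0 0 0 0.1;100 0 0 0 0 0 0.1;100 0 0 0 0 0 0.1;100 0 0 0 0 0 0",
)

```text
time: 8.85
tool_pos: [0.5899, -0.0487, 0.167]
tool_rot: [3.141, 0.0, 2.057]
contact_force: [-2.1, 2.0, 0.1]
opening: 0.0913
grip_force: 1.2
```

```bash
python3 -c "
from h import *
st()
q=robot.read_camera('side');save(q,'s3');w=robot.read_camera('wrist');save(w,'w3')
o=np.zeros((400,800,3),np.uint8);o[:,:400]=cv2.resize(cv2.imread('pics/s3.png')[90:250,170:330],(400,400));o[:300,400:]=cv2.resize(cv2.imread('pics/w3.png'),(400,300));cv2.imwrite('pics/c3.png',o)
"
```

```text
t 8.85 press-frame tcp [0.0004 0.0001] z 0.167 tooly rel ey -0.599 F [-2.1  2.   0.1] Tq [0.37 0.35 0.18] open 0.09134171180706681 q [-0.21  0.51  1.42  0.    1.21 -0.7 ]
```

View pics/c3.png

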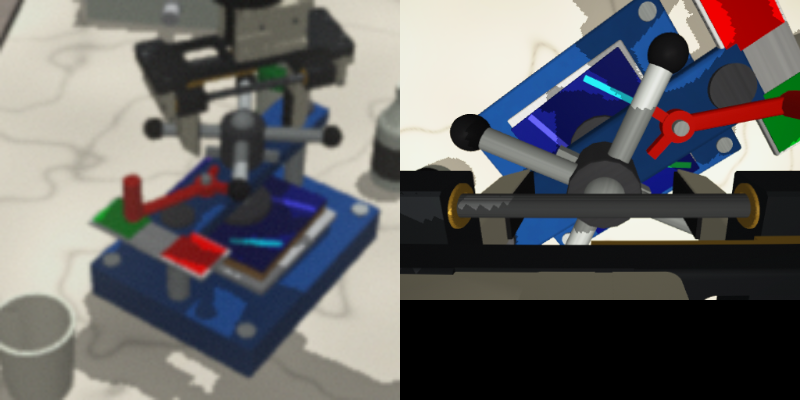

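>>> apply_moves(
  motion="100 0 0 0 0 0 0.12;100 0 0 0 0 0 0.12;100 0 0 0 0 0 0.12;100 0 0 0 0 0 0.12;100 0 0 0 0 0 0.12;100 0 0 0 0 0 0.12;100 0 0 0 0 0 0.12;100 0 0 0 0 0 0.12;100 0 0 0 0 0 0.12;100 0 0 0 0 0 0.12;100 0 0 0 0 0 0.12;100 0 0 0 0 0 0.12;100 0 0 0 0 0 0.12;100 0 0 0 0 0 0.12;100 0 0 0 0 0 0.12;100 0 0 0 0 0 0.12;100 0 0 0 0 0 0.12;100 0 0 0 0 0 0.12;100 0 0 0 0 0 0.12;100 0 0 0 0 0 0.12",
)

```text
time: 11.45
tool_pos: [0.5888, -0.0492, 0.166]
tool_rot: [3.141, 0.002, -0.346]
contact_force: [-6.1, 0.8, 2.1]
opening: 0.0915
grip_force: 2.8
```

```bash
cat > lk.py <<'E'
from h import *
import sys
n=sys.argv[1]
st()
s=robot.observe();w=robot.read_camera('wrist');save(w,'w'+n)
T=np.eye(4);T[:3,:3]=Ro.from_euler('xyz',s['tool_rot']).as_matrix();T[:3,3]=s['tool_pos'];M=np.linalg.inv(T@np.array(w['hand_eye']))
w2=dict(w,R=M[:3,:3],t=M[:3,3])
P=press();y=P['yaw'];W=lambda a,b,z:[P['o'][0]+a*np.cos(y)-b*np.sin(y),P['o'][1]+a*np.sin(y)+b*np.cos(y),z]
print('tab face flush/popped px',proj(w2,W(.1,0,.03)).round(),proj(w2,W(.122,0,.03)).round())
for r in robot.trace('tab',w)[:2]: 
    yy,xx=np.nonzero(r['pixels']); print('tab',r['score'],len(xx),xx.mean(),yy.mean())
h=cv2.cvtColor(w['img'],cv2.COLOR_RGB2HSV); m=cv2.inRange(h,(8,130,90),(20,255,255)); print('orange px',int((m>0).sum()),cv2.boundingRect(m))
for r in robot.trace('spoke_ball',w)[:1]: print('ball',r['score'])
m=(cv2.cvtColor(w['img'],cv2.COLOR_RGB2GRAY)<35).astype(np.uint8)
k=cv2.connectedComponentsWithStats(m)
for a,c in zip(k[2][1:],k[3][1:]):
    if a[4]>300:
        X=ray(w2,c,.178); q=pf(X); print('dark',c.round(),a[4],'r',np.hypot(*q).round(3),'w mod90',((-np.arctan2(q[1],q[0]))%(np.pi/2)).round(3))
E
python3 lk.py 4
```

```text
t 11.45 press-frame tcp [-0.0004 -0.0008] z 0.166 tooly rel ey -3.002 F [-6.1  0.8  2.1] Tq [0.34 1.12 0.28] open 0.09147907932844718 q [-0.21  0.51  1.42 -0.    1.21  1.7 ]
tab face flush/popped px [277.  62.] [281.  34.]
orange px 520 (5, 125, 456, 184)
ball 0.92
dark [331.  76.] 1980 r 0.084 w mod90 0.225
dark [217. 137.] 6633 r 0.056 w mod90 1.087
dark [ 13. 141.] 829 r 0.122 w mod90 0.294
dark [341. 179.] 1376 r 0.05 w mod90 0.687
dark [ 78. 182.] 1731 r 0.089 w mod90 0.231
dark [246. 209.] 1066 r 0.021 w mod90 1.114
dark [191. 311.] 25381 r 0.05 w mod90 0.642
dark [357. 238.] 538 r 0.047 w mod90 1.331
dark [468. 260.] 4612 r 0.102 w mod90 1.499
dark [166. 242.] 447 r 0.045 w mod90 1.493
dark [144. 289.] 402 r 0.062 w mod90 1.058
dark [377. 289.] 399 r 0.063 w mod90 0.233
```

View pics/w4.png

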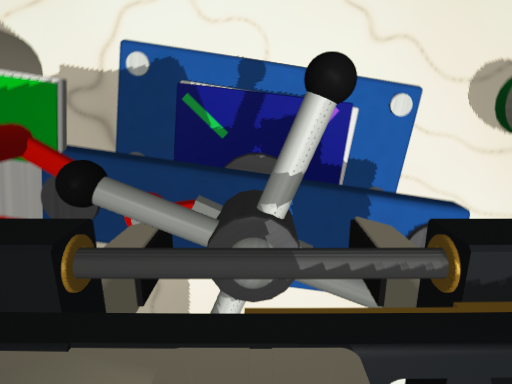

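The wheel is at w≈3.37; the base's +x edge (row ~60, col ~275) is in view with no tab yet. Continue to about 3.8.

>>> apply_moves(
  motion="100 0 0 0 0 0 0.08;100 0 0 0 0 0 0.08;100 0 0 0 0 0 0.08;100 0 0 0 0 0 0.08;100 0 0 0 0 0 0.08;100 0 0 0 0 0 0.04;100 0 0 0 0 0 0",
)

```text
time: 12.48
tool_pos: [0.5892, -0.0488, 0.1656]
tool_rot: [3.141, 0.002, -0.782]
contact_force: [-5.1, 0.9, 1.1]
opening: 0.0919
grip_force: 2.0
```

```bash
python3 lk.py 5 | grep -v 'dark.*0.05 '
```

```text
t 12.47 press-frame tcp [-0.0002 -0.0003] z 0.1656 tooly rel ey -3.437 F [-5.1  0.9  1.1] Tq [0.4  0.89 0.21] open 0.09185744563407634 q [-0.21  0.51  1.42  0.    1.2   2.14]
tab face flush/popped px [226.  66.] [218.  39.]
orange px 527 (61, 238, 399, 71)
ball 0.93
dark [337.  81.] 2018 r 0.083 w mod90 0.69
dark [216. 151.] 5676 r 0.051 w mod90 1.456
dark [376. 140.] 611 r 0.072 w mod90 1.067
dark [495. 173.] 1814 r 0.113 w mod90 1.535
dark [ 83. 182.] 1658 r 0.088 w mod90 0.674
dark [246. 210.] 1061 r 0.02 w mod90 1.496
dark [190. 311.] 25544 r 0.051 w mod90 1.103
dark [356. 239.] 590 r 0.045 w mod90 0.194
dark [468. 258.] 4224 r 0.101 w mod90 0.353
dark [170. 243.] 536 r 0.044 w mod90 0.349
dark [144. 289.] 408 r 0.063 w mod90 1.5
dark [377. 289.] 393 r 0.062 w mod90 0.67
```

w≈3.82, not popped (orange is only the gripper's brass). Small steps now.

>>> apply_moves(
  motion="100 0 0 0 0 0 0.05;100 0 0 0 0 0 0.05;100 0 0 0 0 0 0",
)

```text
time: 13.0
tool_pos: [0.5892, -0.0487, 0.1656]
tool_rot: [3.141, 0.002, -0.882]
contact_force: [-4.1, 2.9, -0.1]
opening: 0.092
grip_force: 1.9
```

```bash
python3 lk.py 6 | grep -v 'dark'
```

```text
t 13.0 press-frame tcp [-0.0002 -0.0002] z 0.1656 tooly rel ey -3.538 F [-4.1  2.9 -0.1] Tq [0.46 0.86 0.24] open 0.09200382831998237 q [-0.21  0.51  1.42  0.    1.2   2.24]
tab face flush/popped px [215.  70.] [204.  45.]
orange px 527 (61, 238, 399, 71)
ball 0.94
```

>>> apply_moves(
  motion="100 0 0 0 0 0 0.05;100 0 0 0 0 0 0.03;100 0 0 0 0 0 0",
)

```text
time: 13.52
tool_pos: [0.5893, -0.0487, 0.1656]
tool_rot: [3.141, 0.001, -0.962]
contact_force: [-3.6, 2.9, -0.1]
opening: 0.092
grip_force: 2.0
```

```bash
python3 lk.py 7 | grep -v 'dark'
```

```text
t 13.53 press-frame tcp [-0.0002 -0.0002] z 0.1656 tooly rel ey -3.618 F [-3.6  2.9 -0.1] Tq [0.58 0.93 0.17] open 0.09197905015705603 q [-0.21  0.51  1.42  0.    1.2   2.32]
tab face flush/popped px [207.  75.] [194.  50.]
tab 0.62 1421 197.71710063335678 64.17522871217453
orange px 1931 (61, 40, 400, 269)
ball 0.97
```

Popped at w≈4.0. Back the fingers off the spokes and lift out.

>>> apply_moves(
  motion="100 0 0 0 0 0 -0.1;100 0 0 0 0 0 -0.15;100 0 0 0 0 0 -0.1;100 0 0 -3 0 0 0;100 0 0 -4 0 0 0;100 0 0 -4 0 0 0;100 0 0 0 0 0 0;100 0 0 0 0 0 0",
)

```text
time: 14.68
tool_pos: [0.5899, -0.0495, 0.2753]
tool_rot: [-3.142, -0.001, -0.613]
contact_force: [-0.3, 0.7, -0.8]
opening: 0.0918
grip_force: 0.0
```

```bash
python3 lk.py 8 | grep -v dark; python3 -c "
from h import *
q=robot.read_camera('side');save(q,'s8')
o=np.zeros((400,800,3),np.uint8);o[:,:400]=cv2.resize(cv2.imread('pics/s8.png')[90:250,170:330],(400,400));o[:300,400:]=cv2.resize(cv2.imread('pics/w8.png'),(400,300));cv2.imwrite('pics/c8.png',o)"
```

```text
t 14.68 press-frame tcp [ 0.0008 -0.0006] z 0.2753 tooly rel ey -3.269 F [-0.3  0.7 -0.8] Tq [ 0.05  0.19 -0.03] open 0.09184619286039535 q [-0.21  0.44  1.24 -0.    1.46  1.97]
tab face flush/popped px [250.  74.] [247.  54.]
tab 0.92 792 245.86363636363637 64.56313131313131
tab 0.63 3831 456.3758809710258 192.12868702688593
orange px 1232 (61, 53, 399, 256)
ball 0.68
```

View pics/c8.png

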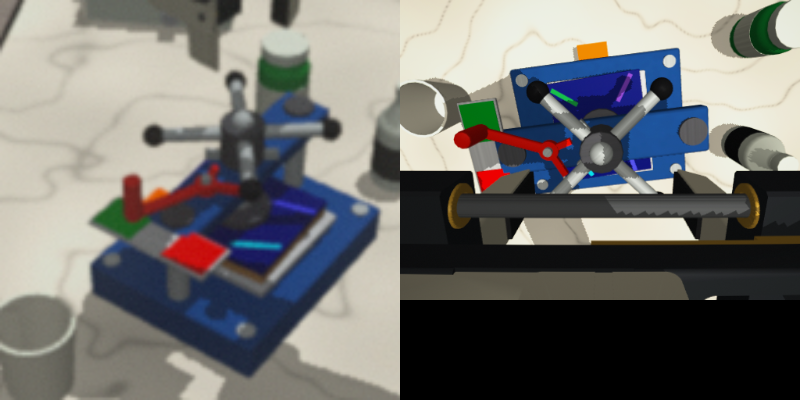

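The orange tab is out (right crop, ~(592,50)), the lever is on green, the panel is in place, all bystanders are standing, and the gripper is clear.

```bash
python3 -c "
from cell import robot
print(robot.hand_in())"
```

```text
the job is handed in; nothing more can be done
None
```

The job is handed in; no verdict came back. The lever is on green, the tab popped at a wheel angle of about 4.0 rad and I stopped there, the panel is clamped, the bottle, jar and mug are standing, and the gripper is clear.

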